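Find the slicer stop's gap with a comb gauge

TASK

Find out how wide the gap of the slicer stop is: take the comb gauge from its stand and, starting with the thinnest leaf, try its leaves in the gap from above, each gently down to the bed, until one binds in the mouth and will not go in; never force it. Then leave the gauge standing on the bed with the thickest leaf that does go in fully home in the gap, square and without slack, and let go of it. Leave the other things alone.

Things in the scene. Friction and masses are not known exactly. Their poses are not given: they have to be found in the camera images.
- slicer_stop: Fixed thickness stop of a bench slicer: aluminium bed 230 mm long (its y) by 50 mm (x = -23 to 27 mm), flat top 24 mm above the table; amid it a steel anvil (x = -14 to 0 mm) and, facing it, a steel tongue. Origin on the table under the middle of the anvil's working face; z up, x from anvil across the gap to tongue and housing, y along bed and gap.
- gap_mouth (a point): Point in the plane of the anvil's working face, mid width, level with the tops of anvil and tongue (48 mm above the table). Both are 18 mm wide (y = -9 to 9 mm) and stand 24 mm above the bed; their upper inner edges have 45 degree lead-ins, 3 mm wide and high. The gap lies from here to +x of slicer_stop and down to the bed; beside it the bed is clear for the other leaves.
- housing_top (a point): Middle of the top of the stop's grey housing (x = 23 to 79 mm of slicer_stop, 38 mm wide, top 54 mm above the table; black thumbwheel to x = 98 mm). The tongue comes out of it, locked at an unknown distance from the anvil: the gap is 0.9 mm more than the thickness of leaf 1, 2 or 3, so leaf 1 always goes in and leaf 4 never. Steel on steel is slippery here (friction about 0.2).
- gauge: Comb gauge, about 0.16 kg: four steel leaves, 14 mm wide, hang 32 mm down side by side from a bar 100 mm long (its y), 10 mm high. Leaves 1 to 4 at y = +42, +14, -14, -42 mm fill x = 0 to 3, 5.5, 8, 10.5 mm. Origin midway along, at the level of the leaf tips, in the leaves' common flat back (x = 0); z up. Centre of mass 13 mm behind the back: with slack it leans. Starts upright in the stand.
- gauge_handle (a point): Middle of the place to grip: black upright block 18 (x) x 28 (y) x 40 (z) mm, cranked back behind the leaves, centre at x = -26 mm of the gauge, z = 42 to 82 mm; this point is at z = 64 mm. A bracket 34 mm wide (y), 10 mm high joins it to the bar, at the bar's level.
- leaf_1 (a point): Middle of the tip of the thinnest leaf (3 mm), in the plane of its back; in the stand it is the leftmost as the robot sees it.
- leaf_2 (a point): Middle of the tip of leaf 2 (5.5 mm), in the plane of its back.
- leaf_3 (a point): Middle of the tip of leaf 3 (8 mm), in the plane of its back.
- leaf_4 (a point): Middle of the tip of leaf 4, the thickest (10.5 mm), in the plane of its back.
- stand: Fixed wooden stand of the gauge, 60 x 150 mm, 46 mm high, axes like the gauge's at the start; the leaves hang free in its open slot with their tips 14 mm above the table, the bracket rests on its top; the gauge lifts straight up and out. Origin under the slot.
- green_jar: Bystander, loose: square clear jar with a green lid, 67x78x168 mm. Origin at the centre of its underside. Leave it alone.
- marker_1: Bystander, loose: grey marker pen with a black cap, 116 mm long. Origin at the centre of its underside. Leave it alone.
- label_roll: Bystander, loose: white paper roll, 64 mm across, 26 mm high. Origin at the centre of its underside. Leave it alone.
- thermometer: Bystander, loose: probe thermometer, 162 mm long. Origin at the centre of its underside. Leave it alone.
- timer: Bystander, loose: round kitchen timer with a green bar dial, 64 mm across, 43 mm high. Origin at the centre of its underside. Leave it alone.
- dosing_cup: Bystander, loose: steel cup, 62 mm across, 51 mm high. Origin at the centre of its underside. Leave it alone.

How it is judged:
By the outcome, as a careful person would: the job done as asked, in the order asked, and still so for the second after the job is handed in, with the robot touching nothing.
It also fails if it takes over 64 s, if anything falls off the work surface, if the arm or the gripper's body presses on something with over 40 N, if the wrist force passes 120 N, or if a joint passes its speed limit or range.

ROBOT

A 6-joint arm with a two-finger parallel gripper is mounted at the origin on a cart in front of the work surface, level with it; the furniture and walls round the work are solid. World frame = base frame: x ahead of the robot, y to its left, z up, the work surface at z = 0. Lengths are in m, angles in rad, forces in N, time in s.
With the tool pointing down it reaches from about 0.35 to 0.775 m from the base axis. Payload 5.5 kg.
Tool frame: the origin (TCP) lies at the very end of the fingers, on their centre line; the grasp point (between the pads) lies 19 mm behind it (grip_point_offset is the distance from the TCP to the grasp point, in m); z points along the fingers, y is the direction in which the jaws open and shut (so a half turn about z gives the same grasp; the last joint's range is limited). The gripper opens to 85 mm and grips with 20 to 120 N. Pads are 22 mm wide; open, the fingers measure 114 mm over their backs; the gripper's body (76 mm by 85 mm) begins 54 mm behind the grasp point. The pads swing forward as they close: fully open they stand 13 mm farther back than shut.
Start: joints at [-1.305, 0.313, 0.046, 1.304, 0, 1.431], TCP at [0.227, -0.528, 0.231] pointing down, gripper open.
Joint ranges: [-2.76, 2.76], [-0.86, 1.69], [-1.03, 1.26], [-2.2, 2.34], [-1.47, 1.5], [-3.14, 3.14]. Speed limits (rad/s): [2.57, 2.57, 3.14, 3.14, 3.14, 3.14].

INTERFACE

Orientations are given as a unit quaternion [w, x, y, z].
In Python, from workcell import * gives the robot as it stands.
- The arm moves only by the shell command python3 -m crank 'ROWS' [OPENING] [FORCE]. ROWS is a JSON object of lists of equal length, an entry for each row: "travel": the shift along the tool's x, y, z in units of 40 mm (1.0 is 40 mm), a list of three; "turn": the turn about the tool's z in rad. In form: {"travel": [[x, y, z], ...], "turn": [turn, ...]}. A call has 1 to 5 rows; each row is the pose to reach, as a shift and turn from the pose commanded when the call began, along the tool's axes at that moment; what a row does not reach only later rows make up. A row lasts 1/12 s, in which the tool goes at most 41.7 mm and 7.16 degrees, less where a joint would pass 70% of its speed; a pose out of reach is approached as far as the arm can. A call with a gripper value outside its range is refused whole. OPENING is the finger opening in mm, from 0 to 85.4, set as the call begins (- or left out, the last holds). The fingers move at their own pace and stop on an object; FORCE is the grip in N (left out, the last holds). Time passes only in rows, so rows that repeat a pose let the fingers close. It gives the time, the measured TCP pose, the force and the opening at its end, in the units of the state.
- get_state(): the state, without advancing time (a new reading comes with each control period).
- read_camera(name): name is "scene" or "top"; returns a dict with "image" (480x640x3 uint8, red, green, blue), "K" (3x3 intrinsics, pixels), "R" (3x3) and "t" (3): a world point X has camera coordinates R X + t. Camera axes: x right, y down, z forward; pixel columns grow to the right and rows downward; lengths in m; the calibration is good to about 2 mm. A picture is of the moment at which its call begins. There is no depth.
- hand_in(): hands the job in, once; it reports no verdict.
The state is a dict: "clock": time; "joint_pos": joint angles; "qvel": joint speeds; "tau": joint torques, N m; "tcp_pos": TCP position; "orientation": TCP orientation; "wrist_force": force on the tool from outside, world axes, zero at the start; "ft_torque": the same for the moment, N m; "finger_gap": finger opening in m.
Only numpy, scipy, OpenCV 4.12 (cv2) and the standard library are available. Lean on these libraries where they do the work, as an engineer would, in place of code of your own. Each camera call takes 0.05 s, during which the arm holds its last target. There are 200 camera calls.

## Working session

There is one attempt and no reset: what is moved stays moved. The work goes in short steps, Python scripts to look and compute and a shell command to move; the robot and the scene stay as the last step left them, time stands still between calls to the robot, and variables do not carry over. Pictures are saved under pics/ and viewed, about 8 in all and at most 12, crops included, and the job is handed in when it is done.

```bash
ls; mkdir -p pics
python3 - <<'E'
from workcell import *
import cv2,numpy as np
print(get_state())
for n in ["scene","top"]:
    c=read_camera(n); cv2.imwrite(f"pics/{n}0.png",c["image"][:,:,::-1]); print(n,c["K"],c["R"],c["t"], -c["R"].T@c["t"])
E
```

```text
pics
{'clock': 0.0, 'joint_pos': array([-1.30461999e+00,  3.14008879e-01,  4.49964977e-02,  1.30366521e+00,
        8.87323557e-06,  1.43121678e+00]), 'qvel': array([ 0.00027172, -0.0005251 , -0.00203096,  0.00170329, -0.00010722,
       -0.00043825]), 'tau': array([ 9.64690917e-04, -4.80630398e+01,  2.98531258e+01,  1.94424408e-02,
       -8.41482711e-05,  1.28632482e-05]), 'tcp_pos': array([ 0.2268237 , -0.52779369,  0.23041126]), 'orientation': array([-9.39031665e-04,  9.79490328e-01,  2.01488987e-01, -5.50731896e-05]), 'wrist_force': array([ 0.37069899,  0.82459814, -1.14159009]), 'ft_torque': array([-0.00842975,  0.03816307, -0.01982852]), 'finger_gap': 0.08530559499725301}
scene [[523.14105379   0.         324.90022765]
 [  0.         523.14105379 240.37523698]
 [  0.           0.           1.        ]] [[-0.43624284 -0.89982668 -0.00203098]
 [-0.52861077  0.25809978 -0.80867494]
 [ 0.72819148 -0.35170506 -0.58825226]] [0.26078478 0.34102076 1.25554184] [-0.62024213  0.58822413  1.01487991]
top [[458.2664803    0.         316.79223319]
 [  0.         458.2664803  236.68044232]
 [  0.           0.           1.        ]] [[ 0.02332565 -0.99936418 -0.02696581]
 [-0.99650493 -0.02107785 -0.08083099]
 [ 0.08021121  0.02875699 -0.99636298]] [0.02984983 0.55467357 1.10551281] [0.46336416 0.00973095 1.14713178]
```

View pics/scene0.png

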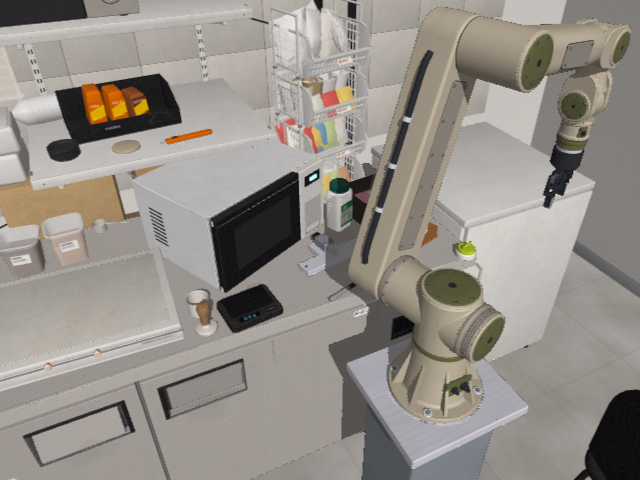

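View pics/top0.png

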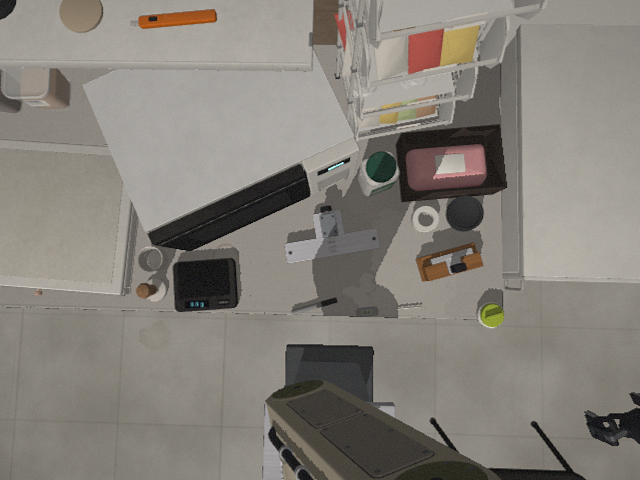

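The top view shows the slicer stop around (333,245), with its housing and wheel toward +x. The gauge stands at about (450,262) with the black handle on the robot side. I'll crop closer.

Run:
```python
import cv2
a=cv2.imread("pics/top0.png")
cv2.imwrite("pics/c1.png",cv2.resize(a[195:295,280:380],None,fx=5.8,fy=5.8,interpolation=cv2.INTER_CUBIC))
b=cv2.resize(a[235:290,410:490],None,fx=7,fy=7,interpolation=cv2.INTER_CUBIC)
import numpy as np
c=cv2.resize(a[195:285,280:350],None,fx=0,fy=0,dsize=(420,540),interpolation=cv2.INTER_CUBIC) # 6x
d=cv2.resize(a[235:295,415:478+12],None,dsize=(0,0),fx=5,fy=5,interpolation=cv2.INTER_CUBIC) #5x
o=np.zeros((540,800,3),np.uint8); o[:,:420]=c; o[:300,425:800]=d
cv2.imwrite("pics/c2.png",o)
```

```text
Traceback (most recent call last):
cv2.error: OpenCV(4.12.0) :-1: error: (-5:Bad argument) in function 'resize'
> Overload resolution failed:
>  - argument for resize() given by name ('dsize') and position (2)
>  - argument for resize() given by name ('dsize') and position (2)
```

Run:
```python
import cv2, numpy as np
a=cv2.imread("pics/top0.png")
c=cv2.resize(a[200:270,280:383],None,fx=4,fy=4,interpolation=cv2.INTER_CUBIC)
d=cv2.resize(a[235:290,410:490],None,fx=5,fy=5,interpolation=cv2.INTER_CUBIC)
o=np.zeros((560,420,3),np.uint8); o[:280,:412]=c; o[282:282+275,:400]=d
cv2.imwrite("pics/c2.png",o)
```

```text
(no output)
```

View pics/c2.png

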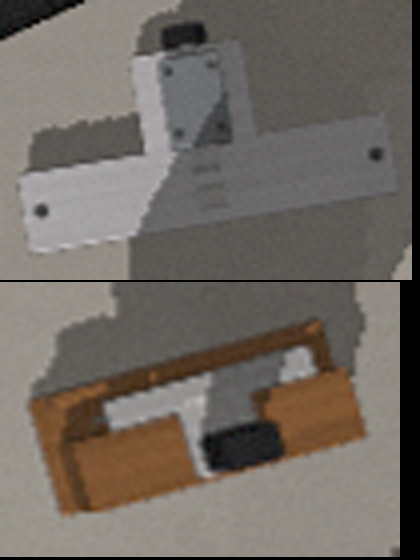

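The stop's bed corners are clear at about (285,243), (375.5,229), (379,248) and (288.7,262.5). The stand and the black handle top are also visible. Next I'll measure them by casting rays.

```bash
cat > h.py <<'E'
from workcell import *
import numpy as np, cv2
def cast(c,uv,z):
    uv=np.atleast_2d(np.float64(uv)); d=np.c_[(uv-c["K"][:2,2])/c["K"][0,0],np.ones(len(uv))]@c["R"]
    o=-c["R"].T@c["t"]; return (o+d*((z-o[2])/d[:,2])[:,None])
def proj(c,X):
    p=(np.atleast_2d(X)@c["R"].T+c["t"])@c["K"].T; return p[:,:2]/p[:,2:]
def rect(c,mask,z):
    cs=cv2.findContours(mask.astype(np.uint8),0,1)[0]; k=max(cs,key=cv2.contourArea)
    P=cast(c,k[:,0,:],z)[:,:2]*1000
    return cv2.minAreaRect(P.astype(np.float32)),cv2.contourArea(k)
def tool():
    s=get_state(); w,x,y,z=s["orientation"]
    from scipy.spatial.transform import Rotation as R
    return s,R.from_quat([x,y,z,w]).as_matrix()
E
python3 - <<'E'
from h import *
c=read_camera("top"); im=c["image"].astype(int)
g=im.sum(2)
m=np.zeros(g.shape,bool); m[250:285,440:480]=g[250:285,440:480]<130
print("handle top z96",rect(c,m,.096))
hsv=cv2.cvtColor(c["image"],cv2.COLOR_RGB2HSV)
m=np.zeros(g.shape,bool); m[235:290,410:490]=(hsv[235:290,410:490,1]>90)&(hsv[235:290,410:490,0]<25)
m=cv2.morphologyEx(m.astype(np.uint8),cv2.MORPH_CLOSE,np.ones((25,25)))
print("stand z46",rect(c,m,.046))
B=cast(c,[(285,243),(375.5,228.8),(379,248),(288.7,262.5)],.024)*1000
print("bed",B.round(1),B.mean(0), np.linalg.norm(B-np.roll(B,-1,0),axis=1))
b=cast(c,[(290.25,252.5),(374,238.5)],.024)*1000; v=b[0]-b[1]
print("bolts",b,b.mean(0),np.degrees(np.arctan2(-v[0],v[1])))
E
```

```text
handle top z96 (((484.5238952636719, -283.0909729003906), (18.023958206176758, 32.78116989135742), 15.343982696533203), 92.5)
stand z46 (((498.358154296875, -275.071533203125), (59.52167510986328, 148.65943908691406), 17.0521183013916), 1467.0)
bed [[ 536.5  120.1   24. ]
 [ 576.2 -101.5   24. ]
 [ 529.2 -110.7   24. ]
 [ 488.8  109.6   24. ]] [532.69746503   4.35560835  24.        ] [225.11491669  47.88346014 223.92892251  48.85275256]
bolts [[513.41964688 106.45365527  24.        ]
 [552.27402457 -98.17691093  24.        ]] [532.84683573   4.13837217  24.        ] 10.751094746099147
```

```bash
cat > go.py <<'E'
# prints travel (40 mm units) and turn from now to target: x y z[mm] yaw-of-tool-y[deg]
from h import *; import sys
a=list(map(float,sys.argv[1:])); s,R=tool()
d=R.T@(np.array(a[:3])/1000-s["tcp_pos"])/.04
yaw=np.degrees(np.arctan2(R[1,1],R[0,1])); t=(yaw-a[3]+180)%360-180
print("travel",d.round(3),"turn",np.radians(t).round(3),"| tcp",(s["tcp_pos"]*1000).round(1),"yaw",yaw.round(2),"F",s["wrist_force"].round(1),"M",s["ft_torque"].round(2),"gap",(s["finger_gap"]*1000).round(1),"q6",s["joint_pos"][5].round(2),"t",round(s["clock"],2))
E
python3 -m crank '{"travel":[[0.9,-0.33,0.1],[1.8,-0.66,0.2],[2.7,-1,0.3],[3.6,-1.33,0.4],[4.5,-1.66,0.5]],"turn":[-0.12,-0.24,-0.36,-0.48,-0.6]}' 45
python3 go.py 484.5 -283.1 160 16.5
```

```text
clock: 0.57
tcp_pos: [0.3669, -0.3948, 0.2109]
orientation: [-0.0, 0.875, 0.484, -0.0]
wrist_force: [-0.4, -1.3, -0.5]
finger_gap: 0.045Traceback (most recent call last):
  File "go.py", line 6, in <module>
    print("travel",d.round(3),"turn",np.radians(t).round(3),"| tcp",(s["tcp_pos"]*1000).round(1),"yaw",yaw.round(2),"F",s["wrist_force"].round(1),"M",s["ft_torque"].round(2),"gap",(s["finger_gap"]*1000).round(1),"q6",s["joint_pos"][5].round(2),"t",round(s["clock"],2))
                                                                                                                                                                                    ^^^^^^^^^^^^^^^^^^^^^^^^^^^^
AttributeError: 'float' object has no attribute 'round'
```

```bash
sed -i 's/(s\["finger_gap"\]\*1000).round(1)/round(s["finger_gap"]*1000,1)/' go.py
python3 go.py 484.5 -283.1 140 16.5
```

```text
travel [3.927 1.008 1.773] turn -0.848 | tcp [ 366.9 -394.8  210.9] yaw -32.07 F [-0.4 -1.3 -0.5] M [ 0.03 -0.07  0.01] gap 45.0 q6 1.16 t 0.57
```

```bash
python3 -m crank '{"travel":[[0.8,0.2,0.3],[1.6,0.4,0.6],[2.4,0.6,0.9],[3.2,0.8,1.2],[3.93,1.0,1.5]],"turn":[-0.12,-0.24,-0.36,-0.48,-0.6]}' >/dev/null
python3 -m crank '{"travel":[[0,0,0.2],[0,0,0.2],[0,0,0.2],[0,0,0.2]],"turn":[-0.12,-0.248,-0.248,-0.248]}'>/dev/null
python3 go.py 484.5 -283.1 140 16.5
python3 - <<'E'
from h import *
c=read_camera("scene"); d=read_camera("top")
p=proj(c,[.485,-.283,.1])[0].astype(int); q=proj(d,[.485,-.283,.1])[0].astype(int); print(p,q)
f=lambda im,p: cv2.resize(im[p[1]-35:p[1]+45,p[0]-40:p[0]+40],None,fx=5,fy=5,interpolation=2)
cv2.imwrite("pics/c3.png",np.hstack([f(c["image"],p),f(d["image"],q)])[:,:,::-1])
E
```

```text
travel [0.035 0.022 0.076] turn -0.008 | tcp [ 484.1 -284.7  143. ] yaw 16.05 F [0.2 1.4 0.4] M [-0.02 -0.    0.03] gap 44.9 q6 0.62 t 1.32
[421 218] [458 267]
```

View pics/c3.png

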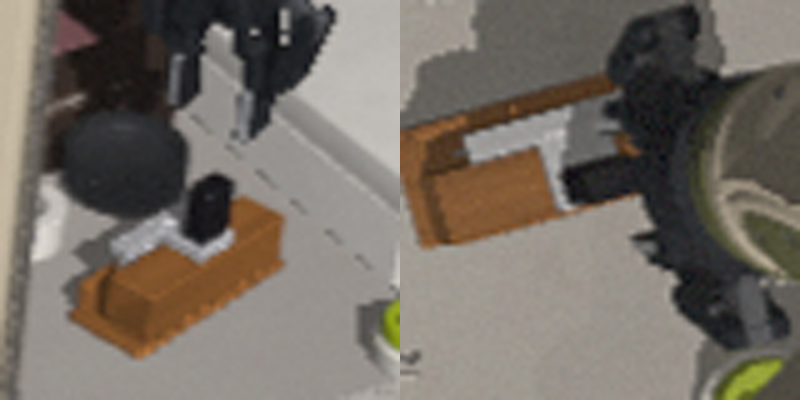

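Here the jaws straddle the handle, and the handle top in the scene view at about (423,219) matches the top-view estimate. Now I'll descend and grip.

```bash
python3 -m crank '{"travel":[[0.02,0,0.7],[0.03,0,1.4],[0.03,0,1.9],[0.03,0,2.03],[0.03,0,2.03]],"turn":[-0.008,-0.008,-0.008,-0.008,-0.008]}' |tail -2
python3 go.py 484.5 -283.1 61 16.5
python3 -m crank '{"travel":[[0,0,0],[0,0,0],[0,0,0],[0,0,0],[0,0,0]],"turn":[0,0,0,0,0]}' 0 30 |tail -2
python3 go.py 484.5 -283.1 61 16.5
```

```text
wrist_force: [-0.0, 0.1, 0.1]
finger_gap: 0.0453
travel [-0.007  0.051 -0.005] turn 0.001 | tcp [ 482.5 -283.4   60.8] yaw 16.55 F [-0.   0.1  0.1] M [ 0.04  0.03 -0.  ] gap 45.3 q6 0.61 t 1.83
wrist_force: [-0.2, 0.3, 5.9]
finger_gap: 0.0178
travel [0.045 0.003 0.072] turn 0.003 | tcp [ 484.9 -284.8   63.9] yaw 16.66 F [-0.2  0.3  5.9] M [-0.09  0.08 -0.05] gap 17.8 q6 0.61 t 2.25
```

```bash
python3 -m crank '{"travel":[[0,0,-0.1],[0,0,-0.1],[0,0,-0.1]],"turn":[0,0,0]}' 24 |tail -1
python3 go.py 484.5 -283.1 61 16.5
python3 -m crank '{"travel":[[0,0,0],[0,0,0],[0,0,0],[0,0,0],[0,0,0]],"turn":[0,0,0,0,0]}' 0 60 |tail -2
python3 go.py 484.5 -283.1 61 16.5
python3 -m crank '{"travel":[[0,0,-0.1],[0,0,-0.2],[0,0,-0.3],[0,0,-0.3],[0,0,-0.3]],"turn":[0,0,0,0,0]}' |tail -2
python3 go.py 484.5 -283.1 61 16.5
```

```text
finger_gap: 0.0241
travel [0.012 0.019 0.136] turn 0.003 | tcp [ 483.9 -283.8   66.5] yaw 16.68 F [-0.1 -0.7 -0.5] M [ 0.07  0.01 -0.03] gap 24.1 q6 0.61 t 2.5
wrist_force: [-0.5, 2.0, 4.2]
finger_gap: 0.0173
travel [0.011 0.02  0.132] turn 0.003 | tcp [ 483.9 -283.8   66.3] yaw 16.67 F [-0.5  2.   4.2] M [0.24 0.14 0.  ] gap 17.3 q6 0.61 t 2.92
wrist_force: [-0.6, -0.6, -1.1]
finger_gap: 0.017
travel [0.016 0.021 0.431] turn 0.003 | tcp [ 483.9 -283.9   78.3] yaw 16.67 F [-0.6 -0.6 -1.1] M [-0.02 -0.01  0.  ] gap 17.0 q6 0.61 t 3.33
```

```bash
python3 -m crank '{"travel":[[0,0,-0.4],[0,0,-0.9],[0,0,-1.4],[0,0,-1.4]],"turn":[0,0,0,0]}' |tail -2
python3 go.py 513.5 -42.2 135 10.6
```

```text
wrist_force: [1.3, -0.2, -0.9]
finger_gap: 0.0172
travel [5.62  2.411 0.049] turn 0.106 | tcp [ 485.6 -285.2  137.7] yaw 16.67 F [ 1.3 -0.2 -0.9] M [-0.09 -0.09 -0.03] gap 17.2 q6 0.61 t 3.67
```

```bash
python3 -m crank '{"travel":[[0.5,0.2,0],[1.2,0.5,0],[2,0.85,0],[2.8,1.2,0],[3.5,1.5,0]],"turn":[0.02,0.04,0.07,0.09,0.106]}' |tail -2
python3 go.py 513.5 -42.2 140 10.6
```

```text
wrist_force: [0.3, 0.6, -2.0]
finger_gap: 0.0174
travel [ 2.113  0.723 -0.173] turn -0.001 | tcp [ 500.5 -130.6  133. ] yaw 10.52 F [ 0.3  0.6 -2. ] M [ 0.04  0.01 -0.06] gap 17.4 q6 0.98 t 4.08
```

```bash
python3 -m crank '{"travel":[[0.6,0.2,0],[1.2,0.4,0],[1.7,0.6,0],[2.11,0.72,0],[2.11,0.72,0]],"turn":[0,0,0,0,0]}' |tail -2
python3 go.py 513.5 -42.2 135 10.6
python3 - <<'E'
from h import *
c=read_camera("scene"); d=read_camera("top")
p=proj(c,[.53,-.02,.09])[0].astype(int); q=proj(d,[.53,-.02,.09])[0].astype(int); print(p,q)
f=lambda im,p: cv2.resize(im[p[1]-60:p[1]+60,p[0]-40:p[0]+40],None,fx=5,fy=5,interpolation=2)
cv2.imwrite("pics/raw_s.png",c["image"][:,:,::-1]);cv2.imwrite("pics/raw_t.png",d["image"][:,:,::-1])
cv2.imwrite("pics/c4.png",np.hstack([f(c["image"],p),f(d["image"],q)])[:,:,::-1])
E
```

```text
wrist_force: [-0.1, 0.1, -0.9]
finger_gap: 0.0171
travel [-0.025 -0.    -0.048] turn 0.004 | tcp [513.3 -41.2 133.1] yaw 10.81 F [-0.1  0.1 -0.9] M [0.02 0.03 0.01] gap 17.1 q6 1.15 t 4.5
[340 234] [342 245]
```

View pics/c4.png

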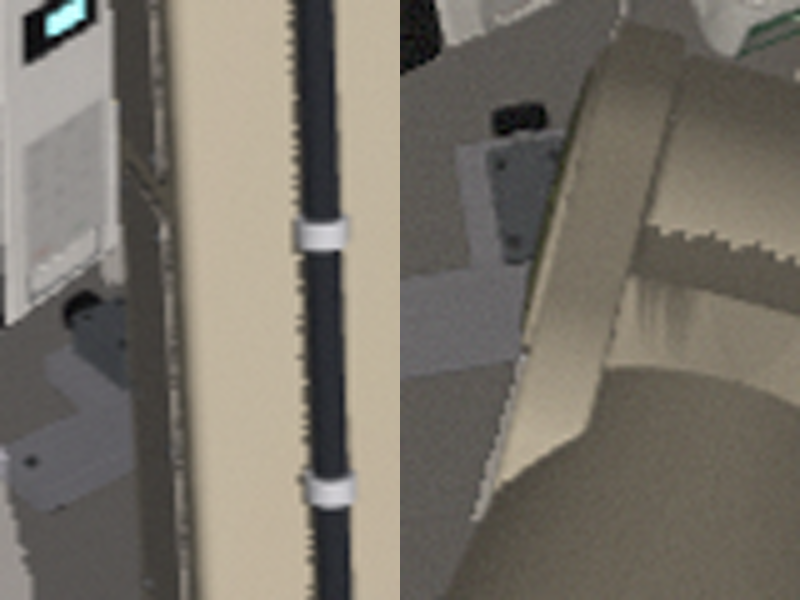

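Both views are blocked by the arm here, so I'll refine the grasp offset along the gauge and the slicer's pose from the first pictures.

Run:
```python
from h import *
c=read_camera("top"); s=read_camera("scene")
gy=np.array([-np.sin(np.radians(16.67)),np.cos(np.radians(16.67))]); gx=np.array([gy[1],-gy[0]])
e=cast(c,[(431,260.2),(473,248.6)],.056)[:,:2]*1000
print("bar ends: x,y in gauge dir",e@gx,e@gy,(e@gy).mean())
print("tcp at grasp",np.array([483.9,-283.8])@gx,np.array([483.9,-283.8])@gy)
im=cv2.cvtColor(cv2.imread("pics/top0.png"),cv2.COLOR_BGR2HSV)
# handle seen in top: extents of dark mask cast at top height
g=cv2.imread("pics/top0.png").astype(int).sum(2)
v,u=np.nonzero(g[250:285,440:480]<130); P=cast(c,np.c_[u+440,v+250],.096)[:,:2]*1000
print("handle top-view gx",np.percentile(P@gx,[1,99]),"gy",np.percentile(P@gy,[1,99]))
a=cv2.imread("pics/scene0.png")
o=np.hstack([cv2.resize(a[195:255,395:455],None,fx=6.6,fy=6.6,interpolation=2),cv2.resize(a[225:285,290:350],None,fx=6.6,fy=6.6,interpolation=2)])
t=cv2.imread("pics/top0.png")
o2=np.hstack([cv2.resize(t[238:268,423:483],None,fx=6.6,fy=6.6,interpolation=2),cv2.resize(t[228:258,303:363],None,fx=6.6,fy=6.6,interpolation=2)])
cv2.imwrite("pics/c5.png",np.vstack([o,o2]))
```

```text
bar ends: x,y in gauge dir [414.08432231 414.1970216 ] [-364.18235006 -467.03733488] -415.60984247043945
tcp at grasp 382.15247560122634 -410.68374132884065
handle top-view gx [374.68650397 405.82092633] gy [-427.03985673 -394.13154163]
```

View pics/c5.png

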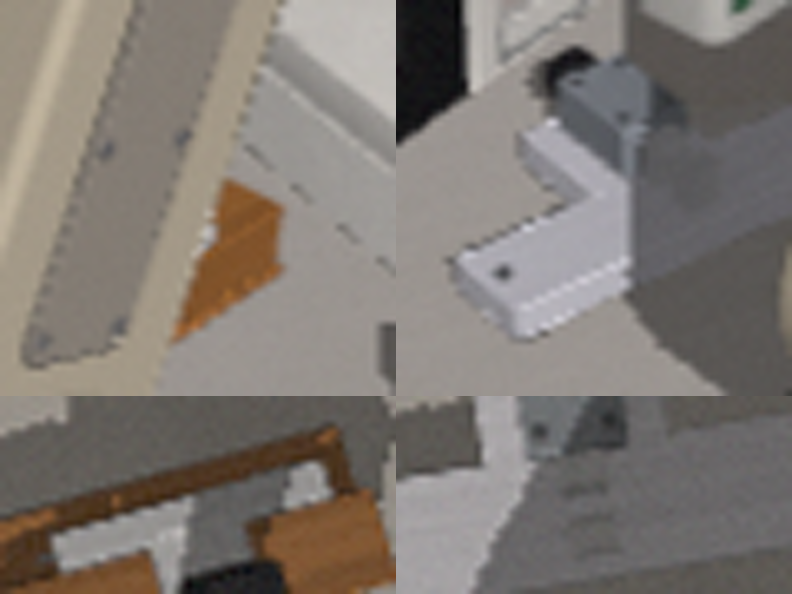

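The crop shows the bar ends at about (431.5,261.8) and (472.5,250.7). The anvil and tongue edges appear as three dark lines near (332,242), (333,247) and (334,251). The housing screws are also visible.

Run:
```python
from h import *
c=read_camera("top")
S=np.array([530.8,3.8]); th=np.radians(10.6); R=np.array([[np.cos(th),-np.sin(th)],[np.sin(th),np.cos(th)]])
f=lambda uv,z:((cast(c,uv,z)[:,:2]*1000-S)@R).round(1)
print("lines",f([(303+(585-396)/6.6,242.2),(303+(599-396)/6.6,246.8),(303+(601-396)/6.6,251)],.048))
print("screws",f([(280+168/4,200+72/4),(280+213/4,200+62/4),(280+224/4,200+126/4),(280+180/4,200+133/4)],.054), "centre expect 51,0")
print("bed corners",f([(285,243),(375.5,228.8),(379,248),(288.7,262.5)],.024),"expect 27,115;27,-115;-23,-115;-23,115")
# local dark lines by profile along slicer x
im=cv2.cvtColor(cv2.imread("pics/top0.png"),6).astype(np.float32)
xs=np.arange(-25,30,1.)
for ys in (-4,0,4):
  P=np.c_[(S+np.c_[xs,xs*0+ys]@R.T)/1000,xs*0+.048]
  uv=proj(c,P).astype(np.float32); print(ys,cv2.remap(im,uv[None,:,0],uv[None,:,1],1)[0].astype(int).tolist())
```

```text
lines [[  8.7   0.1]
 [ -3.1  -3.1]
 [-13.2  -2.2]]
screws [[ 69.5  13.5]
 [ 71.  -14.1]
 [ 31.9 -14.3]
 [ 32.   12.3]] centre expect 51,0
bed corners [[  27.   113.2]
 [  25.3 -111.9]
 [ -22.6 -112.2]
 [ -21.8  111.7]] expect 27,115;27,-115;-23,-115;-23,115
-4 [88, 87, 89, 96, 103, 104, 103, 102, 103, 104, 99, 93, 91, 93, 95, 95, 96, 96, 97, 97, 97, 97, 94, 90, 89, 94, 98, 100, 102, 103, 102, 102, 96, 90, 87, 84, 82, 87, 92, 95, 97, 98, 98, 99, 99, 98, 97, 95, 94, 83, 72, 67, 70, 73, 72]
0 [85, 86, 89, 94, 102, 108, 107, 105, 103, 102, 100, 94, 88, 88, 92, 94, 96, 97, 98, 99, 98, 96, 94, 90, 87, 90, 96, 102, 103, 103, 102, 102, 100, 93, 86, 86, 89, 91, 94, 98, 98, 98, 98, 99, 100, 97, 95, 90, 84, 77, 73, 69, 69, 69, 68]
4 [89, 90, 93, 97, 99, 102, 103, 103, 103, 101, 98, 95, 92, 91, 94, 97, 98, 98, 98, 96, 94, 93, 92, 91, 90, 90, 96, 101, 104, 105, 106, 103, 100, 94, 87, 82, 83, 85, 89, 94, 97, 96, 96, 95, 94, 93, 92, 91, 81, 70, 68, 71, 75, 82, 90]
```

```bash
cat > sl.py <<'E'
# target in slicer frame (tcp x,y,z mm) -> go.py arguments; also prints current tcp in slicer frame
from h import *; import sys,subprocess
x,y,z=map(float,sys.argv[1:4]); S=np.array([530.8,3.8]); th=np.radians(10.6); R=np.array([[np.cos(th),-np.sin(th)],[np.sin(th),np.cos(th)]])
p=S+R@[x,y]; q=(get_state()["tcp_pos"][:2]*1000-S)@R; print("now in slicer",q.round(1),end=" ",flush=True)
subprocess.run(["python3","go.py",str(p[0]),str(p[1]),str(z),"10.6"])
E
python3 sl.py -25.3 -39.7 105
```

```text
now in slicer [-25.8 -44.8] travel [0.129 0.012 0.718] turn -0.001 | tcp [513.7 -45.  133.7] yaw 10.54 F [-0.5 -1.  -1.6] M [-0.    0.01  0.01] gap 17.1 q6 1.14 t 4.75
```

```bash
python3 -m crank '{"travel":[[0.06,0,0.2],[0.13,0.01,0.45],[0.13,0.01,0.7],[0.13,0.01,0.7],[0.13,0.01,0.7]],"turn":[0,0,0,0,0]}' |tail -2
python3 sl.py -25.3 -39.7 105
python3 -m crank '{"travel":[[0,0,0],[0,0,0],[0,0,0]],"turn":[0,0,0]}' >/dev/null
python3 sl.py -25.3 -39.7 105
```

```text
wrist_force: [0.2, -0.4, -0.5]
finger_gap: 0.0167
now in slicer [-26.2 -38.6] travel [-0.028  0.021 -0.007] turn -0.0 | tcp [512.2 -38.9 104.7] yaw 10.58 F [ 0.2 -0.4 -0.5] M [-0.02  0.03 -0.02] gap 16.7 q6 1.15 t 5.17
now in slicer [-24.7 -39.1] travel [-0.016 -0.015  0.038] turn -0.0 | tcp [513.7 -39.1 106.5] yaw 10.6 F [ 0.  -0.1 -0.1] M [-0.06  0.    0.02] gap 17.0 q6 1.15 t 5.42
```

```bash
for i in 1 2; do python3 -m crank '{"travel":[[0,0,0.05],[0,0,0.1],[0,0,0.15],[0,0,0.2],[0,0,0.25]],"turn":[0,0,0,0,0]}' >/dev/null
python3 sl.py -25.3 -39.7 76; done
```

```text
now in slicer [-25.1 -38.8] travel [-0.022 -0.004  0.496] turn 0.0 | tcp [513.2 -39.   95.8] yaw 10.6 F [-0.2 -0.1 -1.2] M [ 0.04  0.01 -0.02] gap 17.0 q6 1.15 t 5.83
now in slicer [-25.1 -38.9] travel [-0.021 -0.005  0.246] turn -0.0 | tcp [513.3 -39.   85.8] yaw 10.6 F [ 0.1  0.2 -2.2] M [ 0.04  0.05 -0.04] gap 17.2 q6 1.15 t 6.25
```

```bash
python3 -m crank '{"travel":[[0,0,0.04],[0,0,0.08],[0,0,0.12],[0,0,0.15],[0,0,0.15]],"turn":[0,0,0,0,0]}' >/dev/null
python3 sl.py -25.3 -39.7 76
for i in 1 2 3; do python3 -m crank '{"travel":[[0,0,0.02],[0,0,0.04],[0,0,0.04]],"turn":[0,0,0]}' >/dev/null
python3 sl.py -25.3 -39.7 76; done
```

```text
now in slicer [-25.2 -38.8] travel [-0.022 -0.002  0.095] turn -0.0 | tcp [513.2 -39.   79.8] yaw 10.6 F [ 0.5  0.2 -1.2] M [-0.02  0.05 -0.02] gap 16.7 q6 1.15 t 6.67
now in slicer [-25.1 -38.9] travel [-0.02  -0.005  0.06 ] turn -0.0 | tcp [513.3 -39.   78.4] yaw 10.6 F [-0.3 -0.2 -1.9] M [-0.05  0.02 -0.02] gap 17.0 q6 1.15 t 6.92
now in slicer [-25.1 -38.8] travel [-0.021 -0.004  0.019] turn 0.0 | tcp [513.3 -39.   76.8] yaw 10.6 F [ 0.5 -0.9 -1.9] M [ 0.03 -0.02 -0.04] gap 17.1 q6 1.15 t 7.17
now in slicer [-24.3 -39.2] travel [-0.013 -0.025  0.003] turn -0.0 | tcp [514.1 -39.2  76.1] yaw 10.6 F [-1.1  0.   3.6] M [ 0.1   0.   -0.01] gap 16.9 q6 1.15 t 7.42
```

```bash
python3 -m crank '{"travel":[[0,0,-0.06],[0,0,-0.06],[0,0,-0.06]],"turn":[0,0,0]}' >/dev/null
python3 sl.py -25.3 -39.7 76
for i in 1 2 3; do python3 -m crank '{"travel":[[0,-0.01,0],[0,-0.02,0],[0,-0.02,0]],"turn":[0,0,0]}' >/dev/null
python3 sl.py -25.3 -39.7 76; done
```

```text
now in slicer [-25.2 -38.8] travel [-0.022 -0.002  0.039] turn -0.0 | tcp [513.2 -39.   77.6] yaw 10.6 F [ 0.4  0.  -1.2] M [ 0.05  0.02 -0.01] gap 16.9 q6 1.15 t 7.67
now in slicer [-25.5 -38.9] travel [-0.02   0.006  0.042] turn -0.0 | tcp [512.9 -39.1  77.7] yaw 10.6 F [ 2.1  0.4 -2.4] M [ 0.1  -0.32 -0.11] gap 17.0 q6 1.15 t 7.92
now in slicer [-25.7 -39.1] travel [-0.016  0.01   0.05 ] turn -0.0 | tcp [512.7 -39.3  78. ] yaw 10.6 F [ 4.   1.  -1.9] M [ 0.28 -0.95 -0.14] gap 17.3 q6 1.15 t 8.17
now in slicer [-25.8 -39.2] travel [-0.012  0.013  0.057] turn -0.0 | tcp [512.6 -39.5  78.3] yaw 10.6 F [ 7.1  0.8 -2.1] M [ 0.45 -1.33 -0.15] gap 17.3 q6 1.15 t 8.42
```

```bash
python3 -m crank '{"travel":[[0.05,0.065,0],[0.1,0.065,0],[0.15,0.065,0],[0.2,0.065,0],[0.2,0.065,0]],"turn":[0,0,0,0,0]}' >/dev/null
python3 sl.py -25 -39.7 76
for i in 1 2 3 4 5 6; do python3 -m crank '{"travel":[[0.0125,0,0],[0.025,0,0],[0.025,0,0]],"turn":[0,0,0]}' >/dev/null
python3 sl.py -25 -39.7 76; done
```

```text
now in slicer [-25.5 -30.3] travel [-0.236  0.012  0.036] turn 0.0 | tcp [511.3 -30.6  77.4] yaw 10.63 F [ 0.8  0.8 -1.7] M [ 0.07 -0.18 -0.  ] gap 17.2 q6 1.17 t 8.83
now in slicer [-25.4 -29.7] travel [-0.25   0.009  0.038] turn 0.0 | tcp [511.3 -30.1  77.5] yaw 10.6 F [ 0.1  0.1 -1.8] M [0.02 0.05 0.01] gap 16.8 q6 1.17 t 9.08
now in slicer [-25.  -28.8] travel [-0.272  0.001  0.041] turn -0.0 | tcp [511.5 -29.1  77.6] yaw 10.6 F [-0.4  0.8 -1.6] M [-0.    0.05  0.04] gap 17.1 q6 1.17 t 9.33
now in slicer [-24.9 -27.8] travel [-0.298 -0.002  0.042] turn 0.0 | tcp [511.4 -28.1  77.7] yaw 10.6 F [-0.5  0.4 -1.6] M [-0.02 -0.    0.02] gap 17.0 q6 1.17 t 9.58
now in slicer [-24.9 -26.8] travel [-0.323 -0.003  0.042] turn 0.0 | tcp [511.3 -27.1  77.7] yaw 10.6 F [ 0.6 -0.1 -2.1] M [0.   0.   0.04] gap 16.9 q6 1.18 t 9.83
now in slicer [-24.9 -25.8] travel [-0.348 -0.002  0.042] turn 0.0 | tcp [511.1 -26.1  77.7] yaw 10.6 F [-0.1 -0.1 -0.6] M [ 0.    0.02 -0.01] gap 17.1 q6 1.18 t 10.08
now in slicer [-24.9 -24.8] travel [-0.373 -0.002  0.042] turn 0.0 | tcp [510.9 -25.1  77.7] yaw 10.6 F [ 0.5 -0.4 -1.3] M [ 0.   -0.02  0.04] gap 17.3 q6 1.18 t 10.33
```

```bash
for i in 1 2 3; do python3 -m crank '{"travel":[[0.0125,0,0],[0.025,0,0],[0.025,0,0]],"turn":[0,0,0]}' >/dev/null
python3 sl.py -25 -39.7 76; done
```

```text
now in slicer [-24.9 -23.8] travel [-0.398 -0.002  0.042] turn 0.0 | tcp [510.7 -24.2  77.7] yaw 10.6 F [-0.5  0.1 -1.5] M [ 0.    0.02 -0.01] gap 17.1 q6 1.18 t 10.58
now in slicer [-24.9 -22.8] travel [-0.423 -0.002  0.042] turn 0.0 | tcp [510.5 -23.2  77.7] yaw 10.6 F [-0.4  1.6 -1.4] M [ 0.04  0.04 -0.03] gap 17.2 q6 1.18 t 10.83
now in slicer [-24.9 -21.8] travel [-0.448 -0.003  0.042] turn 0.0 | tcp [510.4 -22.2  77.7] yaw 10.61 F [-1.  -0.9 -1.7] M [-0.03  0.01  0.02] gap 16.9 q6 1.19 t 11.08
```

No contact, of course: leaf 2's back is coplanar with leaf 1's, so it slides into the gap line and never meets the anvil. I'll slide back, lift, and then try leaf 2 from above.

```bash
python3 -m crank '{"travel":[[-0.1,0,0],[-0.2,0,0],[-0.3,0,0],[-0.4,0,0],[-0.45,0,0]],"turn":[0,0,0,0,0]}' >/dev/null
python3 -m crank '{"travel":[[0,0,-0.1],[0,0,-0.3],[0,0,-0.5],[0,0,-0.7],[0,0,-0.75]],"turn":[0,0,0,0,0]}' >/dev/null
python3 -m crank '{"travel":[[0.1,0,0],[0.3,0,0],[0.5,0,0],[0.68,0,0],[0.68,0,0]],"turn":[0,0,0,0,0]}' >/dev/null
python3 -m crank '{"travel":[[0,0,0],[0,0,0],[0,0,0]],"turn":[0,0,0]}' >/dev/null
python3 sl.py -25 -11.7 105
```

```text
now in slicer [-24.8 -12.7] travel [ 0.026 -0.005  0.065] turn 0.0 | tcp [508.8 -13.3 107.6] yaw 10.6 F [ 0.9 -0.3 -0.6] M [-0.   -0.03  0.01] gap 17.2 q6 1.2 t 12.58
```

```bash
python3 -m crank '{"travel":[[0.025,-0.005,0.05],[0.025,-0.005,0.1],[0.025,-0.005,0.15],[0.025,-0.005,0.2],[0.025,-0.005,0.25]],"turn":[0,0,0,0,0]}' >/dev/null
python3 sl.py -25 -11.7 76
for i in 1 2; do python3 -m crank '{"travel":[[0,0,0.03],[0,0,0.06],[0,0,0.09],[0,0,0.12],[0,0,0.15]],"turn":[0,0,0,0,0]}' >/dev/null
python3 sl.py -25 -11.7 76; done
```

```text
now in slicer [-25.2 -11.8] travel [0.002 0.005 0.533] turn -0.0 | tcp [508.2 -12.4  97.3] yaw 10.58 F [-0.4 -0.3 -1.6] M [ 0.04 -0.03 -0.01] gap 17.3 q6 1.2 t 13.0
now in slicer [-25.  -11.7] travel [-0.   -0.    0.39] turn -0.0 | tcp [508.4 -12.3  91.6] yaw 10.6 F [-0.2  0.3 -2.3] M [ 0.05 -0.   -0.02] gap 16.9 q6 1.2 t 13.42
now in slicer [-25.1 -11.7] travel [-0.001  0.001  0.239] turn 0.0 | tcp [508.3 -12.3  85.6] yaw 10.6 F [ 0.1 -0.2 -2.1] M [0.01 0.01 0.03] gap 17.4 q6 1.2 t 13.83
```

Leaf 2 is in freely, so I'll continue to the bed.

```bash
python3 -m crank '{"travel":[[0,0,0.04],[0,0,0.08],[0,0,0.12],[0,0,0.16],[0,0,0.19]],"turn":[0,0,0,0,0]}' >/dev/null
python3 sl.py -25 -11.7 76
for i in 1 2; do python3 -m crank '{"travel":[[0,0,0.02],[0,0,0.04],[0,0,0.04]],"turn":[0,0,0]}' >/dev/null
python3 sl.py -25 -11.7 76; done
```

```text
now in slicer [-25.2 -11.6] travel [-0.001  0.005  0.046] turn -0.0 | tcp [508.2 -12.3  77.8] yaw 10.6 F [ 0.7 -0.2 -2.2] M [ 0.06  0.02 -0.02] gap 17.1 q6 1.2 t 14.25
now in slicer [-25.1 -11.7] travel [-0.001  0.004  0.008] turn -0.0 | tcp [508.2 -12.3  76.3] yaw 10.6 F [-0.1  0.7 -2.1] M [0.01 0.01 0.01] gap 17.3 q6 1.2 t 14.5
now in slicer [-23.9 -12. ] travel [ 0.009 -0.027  0.002] turn 0.0 | tcp [509.5 -12.4  76.1] yaw 10.6 F [0.4 0.1 4.8] M [ 0.03 -0.02 -0.04] gap 17.2 q6 1.2 t 14.75
```

```bash
python3 -m crank '{"travel":[[0,0,-0.1],[0,0,-0.3],[0,0,-0.5],[0,0,-0.7],[0,0,-0.78]],"turn":[0,0,0,0,0]}' >/dev/null
python3 -m crank '{"travel":[[0.15,0,0],[0.35,0,0],[0.55,0,0],[0.7,0,0],[0.7,0,0]],"turn":[0,0,0,0,0]}' >/dev/null
python3 -m crank '{"travel":[[0,0,0],[0,0,0],[0,0,0]],"turn":[0,0,0]}' >/dev/null
python3 sl.py -25 16.3 105
python3 -m crank '{"travel":[[0,0,0.05],[0,0,0.1],[0,0,0.15],[0,0,0.17],[0,0,0.17]],"turn":[0,0,0,0,0]}' >/dev/null
python3 sl.py -25 16.3 76
for i in 1 2; do python3 -m crank '{"travel":[[0,0,0.02],[0,0,0.05],[0,0,0.075],[0,0,0.075]],"turn":[0,0,0,0]}' >/dev/null
python3 sl.py -25 16.3 76; done
```

```text
now in slicer [-25.   16.2] travel [0.002 0.001 0.024] turn 0.0 | tcp [503.2  15.2 106. ] yaw 10.6 F [-0.6 -0.5 -1.2] M [0.02 0.02 0.01] gap 17.5 q6 1.26 t 15.83
now in slicer [-25.4  16.3] travel [0.    0.01  0.572] turn -0.0 | tcp [502.9  15.1  98.9] yaw 10.59 F [ 1.1 -0.5 -0.9] M [-0.02  0.02 -0.04] gap 17.2 q6 1.26 t 16.25
now in slicer [-25.2  16.4] travel [-0.002  0.004  0.502] turn 0.0 | tcp [503.   15.3  96.1] yaw 10.6 F [ 0.4 -0.9 -1.9] M [0.02 0.01 0.01] gap 17.0 q6 1.26 t 16.58
now in slicer [-25.2  16.4] travel [-0.002  0.005  0.426] turn 0.0 | tcp [503.   15.3  93. ] yaw 10.6 F [-0.4 -0.1 -2. ] M [ 0.05  0.07 -0.01] gap 17.1 q6 1.26 t 16.92
```

```bash
for i in 1 2; do python3 -m crank '{"travel":[[0,0,0.04],[0,0,0.08],[0,0,0.12],[0,0,0.16],[0,0,0.18]],"turn":[0,0,0,0,0]}' >/dev/null
python3 sl.py -25 16.3 76; done
for i in 1 2; do python3 -m crank '{"travel":[[0,0,0.02],[0,0,0.04],[0,0,0.04]],"turn":[0,0,0]}' >/dev/null
python3 sl.py -25 16.3 76; done
```

```text
now in slicer [-25.3  16.4] travel [-0.002  0.007  0.243] turn -0.0 | tcp [502.9  15.2  85.7] yaw 10.6 F [-0.4  0.2 -1.3] M [0.02 0.07 0.02] gap 17.3 q6 1.26 t 17.33
now in slicer [-25.2  16.3] travel [-0.001  0.005  0.065] turn -0.0 | tcp [503.   15.2  78.6] yaw 10.6 F [-0.3 -0.1 -1.4] M [-0.01  0.02  0.01] gap 16.8 q6 1.26 t 17.75
now in slicer [-25.2  16.3] travel [-0.001  0.004  0.029] turn -0.0 | tcp [503.1  15.2  77.1] yaw 10.6 F [-0.1 -0.8 -1.3] M [ 0.04 -0.02 -0.  ] gap 17.2 q6 1.26 t 18.0
now in slicer [-24.7  16.2] travel [ 0.001 -0.006  0.005] turn 0.0 | tcp [503.5  15.2  76.2] yaw 10.6 F [-1.1  0.3  2.1] M [ 0.06  0.08 -0.03] gap 17.1 q6 1.26 t 18.25
```

```bash
python3 -m crank '{"travel":[[0,0,-0.1],[0,0,-0.3],[0,0,-0.5],[0,0,-0.7],[0,0,-0.78]],"turn":[0,0,0,0,0]}' >/dev/null
python3 -m crank '{"travel":[[0.15,0,0],[0.35,-0.02,0],[0.55,-0.03,0],[0.7,-0.03,0],[0.7,-0.03,0]],"turn":[0,0,0,0,0]}' >/dev/null
python3 -m crank '{"travel":[[0,0,0],[0,0,0],[0,0,0]],"turn":[0,0,0]}' >/dev/null
python3 sl.py -26.2 44.3 98
python3 -m crank '{"travel":[[0,0,0.05],[0,0,0.1],[0,0,0.14],[0,0,0.14]],"turn":[0,0,0,0]}' >/dev/null
python3 sl.py -26.2 44.3 98
for i in 1 2; do python3 -m crank '{"travel":[[0,0,0.015],[0,0,0.03],[0,0,0.03]],"turn":[0,0,0]}' >/dev/null
python3 sl.py -26.2 44.3 98; done
```

```text
now in slicer [-26.2  44.2] travel [0.001 0.001 0.219] turn 0.0 | tcp [496.9  42.5 106.8] yaw 10.6 F [ 0.6  0.2 -1. ] M [0.01 0.06 0.01] gap 17.2 q6 1.31 t 19.33
now in slicer [-26.6  44.2] travel [0.002 0.01  0.069] turn -0.0 | tcp [496.5  42.4 100.8] yaw 10.58 F [ 0.2 -0.6 -1.8] M [0.03 0.01 0.06] gap 17.2 q6 1.31 t 19.67
now in slicer [-26.3  44.3] travel [-0.     0.003  0.049] turn -0.0 | tcp [496.8  42.5 100. ] yaw 10.6 F [ 0.8  1.4 -0.5] M [-0.02 -0.01 -0.02] gap 17.0 q6 1.31 t 19.92
now in slicer [-26.3  44.3] travel [-0.001  0.003  0.02 ] turn -0.0 | tcp [496.8  42.5  98.8] yaw 10.6 F [-0.9 -1.  -1.1] M [ 0.02  0.02 -0.03] gap 16.9 q6 1.31 t 20.17
```

```bash
for i in 1 2 3; do python3 -m crank '{"travel":[[0,0,0.01],[0,0,0.02],[0,0,0.02]],"turn":[0,0,0]}' >/dev/null
python3 sl.py -26.2 44.3 98; done
```

```text
now in slicer [-26.4  44.4] travel [-0.002  0.004  0.   ] turn 0.0 | tcp [496.7  42.6  98. ] yaw 10.6 F [-0.7  0.1 -1.6] M [ 0.02 -0.02  0.04] gap 17.1 q6 1.31 t 20.42
now in slicer [-26.3  44.3] travel [ 0.     0.003 -0.013] turn -0.0 | tcp [496.8  42.5  97.5] yaw 10.6 F [-1.5 -0.2  1.4] M [-0.09  0.24 -0.04] gap 17.1 q6 1.31 t 20.67
now in slicer [-26.2  44.3] travel [ 0.     0.001 -0.023] turn -0.0 | tcp [496.9  42.5  97.1] yaw 10.6 F [-3.   0.6  4.6] M [-0.16  0.57 -0.08] gap 16.9 q6 1.31 t 20.92
```

```bash
for i in 1 2; do python3 -m crank '{"travel":[[0,-0.008,0.01],[0,-0.008,0.02],[0,-0.008,0.02]],"turn":[0,0,0]}' >/dev/null
python3 sl.py -26.2 44.3 98; done
```

```text
now in slicer [-26.3  44.3] travel [ 0.     0.002 -0.029] turn 0.0 | tcp [496.8  42.5  96.8] yaw 10.6 F [-4.6  1.1  9.4] M [-0.18  0.61 -0.09] gap 16.9 q6 1.31 t 21.17
now in slicer [-26.4  44.3] travel [-0.     0.004 -0.035] turn 0.0 | tcp [496.7  42.5  96.6] yaw 10.6 F [-5.4  1.  12.5] M [-0.17  0.74 -0.19] gap 17.0 q6 1.31 t 21.42
```

Leaf 4 binds in the mouth at tip height of about 45 mm, with force rising to roughly 13 N and no travel. I'll back out and return to leaf 3.

```bash
python3 -m crank '{"travel":[[0,0.01,-0.08],[0,0.02,-0.16],[0,0.03,-0.26],[0,0.036,-0.3],[0,0.036,-0.3]],"turn":[0,0,0,0,0]}' >/dev/null
python3 -m crank '{"travel":[[-0.15,0,0],[-0.35,0.01,0],[-0.55,0.01,0],[-0.7,0.01,0],[-0.7,0.01,0]],"turn":[0,0,0,0,0]}' >/dev/null
python3 -m crank '{"travel":[[0,0,0],[0,0,0],[0,0,0]],"turn":[0,0,0]}' >/dev/null
python3 sl.py -25 16.3 105
```

```text
now in slicer [-25.2  16.5] travel [-0.004  0.005  0.046] turn 0.0 | tcp [503.   15.3 106.8] yaw 10.6 F [-0.3 -0.2 -1.4] M [ 0.02 -0.01 -0.01] gap 17.6 q6 1.26 t 22.5
```

```bash
python3 - <<'E'
from h import *
d=read_camera("top");s=read_camera("scene")
q=proj(d,[.53,0,.06])[0].astype(int);p=proj(s,[.53,0,.06])[0].astype(int)
f=lambda im,p: cv2.resize(im[p[1]-40:p[1]+50,p[0]-40:p[0]+40],None,fx=5,fy=5,interpolation=2)
cv2.imwrite("pics/c6.png",np.hstack([f(s["image"],p),f(d["image"],q)])[:,:,::-1])
E
python3 -m crank '{"travel":[[0,0.004,0.05],[0,0.004,0.1],[0,0.004,0.15],[0,0.004,0.2],[0,0.004,0.25]],"turn":[0,0,0,0,0]}' >/dev/null
python3 sl.py -25 16.3 76
for i in 1 2; do python3 -m crank '{"travel":[[0,0,0.05],[0,0,0.1],[0,0,0.15],[0,0,0.19],[0,0,0.22]],"turn":[0,0,0,0,0]}' >/dev/null
python3 sl.py -25 16.3 76; done
for i in 1 2; do python3 -m crank '{"travel":[[0,0,0.02],[0,0,0.04],[0,0,0.04]],"turn":[0,0,0]}' >/dev/null
python3 sl.py -25 16.3 76; done
```

```text
now in slicer [-25.   16.4] travel [-0.004  0.     0.514] turn 0.0 | tcp [503.2  15.4  96.6] yaw 10.61 F [ 0.4  0.8 -1.7] M [0.02 0.05 0.02] gap 17.1 q6 1.26 t 23.02
now in slicer [-25.   16.3] travel [-0.    -0.     0.296] turn -0.0 | tcp [503.2  15.2  87.8] yaw 10.6 F [ 0.7 -0.2 -0.8] M [0.04 0.06 0.01] gap 16.9 q6 1.26 t 23.43
now in slicer [-25.   16.4] travel [-0.001  0.     0.076] turn 0.0 | tcp [503.2  15.3  79. ] yaw 10.6 F [ 0.4  0.6 -1.1] M [-0.    0.02  0.01] gap 17.1 q6 1.26 t 23.85
now in slicer [-25.   16.3] travel [-0.001 -0.     0.038] turn -0.0 | tcp [503.2  15.3  77.5] yaw 10.6 F [ 0.7 -0.2 -1.2] M [-0.02  0.02  0.  ] gap 17.0 q6 1.26 t 24.1
now in slicer [-24.7  16.3] travel [ 0.001 -0.007  0.005] turn -0.0 | tcp [503.5  15.2  76.2] yaw 10.6 F [ 0.4 -1.  -1.4] M [ 0.01  0.01 -0.02] gap 17.0 q6 1.26 t 24.35
```

Leaf 3 is down on the bed. To fix the position along the gap by feel, I'll raise slightly and slide +y until leaf 4's flank touches the tongue, which should be 12 mm from centred.

```bash
python3 -m crank '{"travel":[[0,0,-0.05],[0.05,0,-0.05],[0.1,0,-0.05],[0.15,0,-0.05],[0.2,0,-0.05]],"turn":[0,0,0,0,0]}' >/dev/null
python3 sl.py -25 16.3 76
for i in 1 2 3 4 5 6; do python3 -m crank '{"travel":[[0.0125,0,0],[0.025,0,0],[0.025,0,0]],"turn":[0,0,0]}' >/dev/null
python3 sl.py -25 16.3 76; done
```

```text
now in slicer [-25.   24.6] travel [-0.207 -0.001  0.051] turn 0.0 | tcp [501.7  23.4  78.1] yaw 10.61 F [ 0.3 -0.5 -1.6] M [-0.01  0.07  0.01] gap 17.1 q6 1.27 t 24.77
now in slicer [-24.9  25.5] travel [-0.229 -0.002  0.051] turn 0.0 | tcp [501.6  24.3  78.1] yaw 10.61 F [ 0.4 -0.3 -2.1] M [-0.    0.02 -0.04] gap 17.4 q6 1.27 t 25.02
now in slicer [-24.9  26.4] travel [-0.251 -0.002  0.052] turn -0.0 | tcp [501.5  25.1  78.1] yaw 10.6 F [ 0.1  0.8 -1.5] M [ 0.02 -0.01  0.01] gap 17.3 q6 1.28 t 25.27
now in slicer [-24.9  27.4] travel [-0.277 -0.002  0.052] turn -0.0 | tcp [501.2  26.1  78.1] yaw 10.6 F [-0.7  0.7 -1.9] M [ 0.08 -0.06 -0.02] gap 17.3 q6 1.28 t 25.52
now in slicer [-25.   28.4] travel [-0.303 -0.001  0.052] turn 0.0 | tcp [501.   27.2  78.1] yaw 10.6 F [ 0.2 -0.6 -1.7] M [-0.09  0.01 -0.03] gap 17.3 q6 1.28 t 25.77
now in slicer [-24.9  29.4] travel [-0.328 -0.002  0.052] turn 0.0 | tcp [500.9  28.1  78.1] yaw 10.6 F [-1.1 -0.1 -2. ] M [0.04 0.01 0.03] gap 16.9 q6 1.28 t 26.02
now in slicer [-24.9  30.4] travel [-0.353 -0.002  0.052] turn 0.0 | tcp [500.7  29.1  78.1] yaw 10.6 F [-0.3  0.1 -1.3] M [ 0.03 -0.02 -0.05] gap 17.1 q6 1.28 t 26.27
```

Nothing yet (12 mm would be about 28.3), so I'll take a few more small steps.

```bash
for i in 1 2 3; do python3 -m crank '{"travel":[[0.01,0,0],[0.02,0,0],[0.02,0,0]],"turn":[0,0,0]}' >/dev/null
python3 sl.py -25 16.3 76; done
```

```text
now in slicer [-24.9  31. ] travel [-0.366 -0.003  0.053] turn -0.0 | tcp [500.6  29.6  78.1] yaw 10.59 F [-0.2 -0.6 -1.5] M [-0.19 -0.02 -0.05] gap 17.1 q6 1.29 t 26.52
now in slicer [-24.8  31.2] travel [-0.373 -0.005  0.054] turn -0.001 | tcp [500.7  29.9  78.1] yaw 10.57 F [ 0.8 -4.3 -2.3] M [-0.94 -0.13 -0.14] gap 16.9 q6 1.29 t 26.77
now in slicer [-24.7  31.5] travel [-0.38  -0.008  0.056] turn -0.001 | tcp [500.8  30.2  78.2] yaw 10.54 F [ 0.9 -5.5 -2.7] M [-1.49 -0.2  -0.26] gap 16.9 q6 1.29 t 27.02
```

Contact at TCP y ≈ 31.0, so centred is y ≈ 19.0. I'll go there and set the gauge down.

```bash
python3 -m crank '{"travel":[[-0.08,0,0],[-0.16,0,0],[-0.24,0,0],[-0.31,0,0],[-0.342,0,0]],"turn":[0,0,0,0,0]}' >/dev/null
python3 -m crank '{"travel":[[0,0,0],[0,0,0]],"turn":[0,0]}' >/dev/null
python3 sl.py -25 19 76
for i in 1 2; do python3 -m crank '{"travel":[[0,0,0.015],[0,0,0.03],[0,0,0.03]],"turn":[0,0,0]}' >/dev/null
python3 sl.py -25 19 76; done
```

```text
now in slicer [-25.   19.1] travel [-0.002 -0.001  0.051] turn -0.0 | tcp [502.8  18.   78.1] yaw 10.59 F [ 0.5  0.9 -1.9] M [0.01 0.01 0.01] gap 17.0 q6 1.26 t 27.6
now in slicer [-25.   19.2] travel [-0.006  0.     0.018] turn 0.0 | tcp [502.7  18.1  76.7] yaw 10.61 F [-0.7 -0.3 -1.6] M [0.01 0.05 0.04] gap 16.9 q6 1.26 t 27.85
now in slicer [-24.7  19.1] travel [-0.002 -0.007  0.004] turn 0.0 | tcp [503.   18.   76.2] yaw 10.61 F [-1.   0.9  3.6] M [ 0.06  0.3  -0.  ] gap 17.2 q6 1.26 t 28.1
```

```bash
python3 -m crank '{"travel":[[0,0,0],[0,0,0],[0,0,0],[0,0,0],[0,0,0]],"turn":[0,0,0,0,0]}' 22 20 |tail -2
python3 -m crank '{"travel":[[0,0,0],[0,0,0],[0,0,0],[0,0,0],[0,0,0]],"turn":[0,0,0,0,0]}' 45 |tail -2
python3 -m crank '{"travel":[[0,0,-0.2],[0,0,-0.6],[0,0,-1],[0,0,-1.5],[0,0,-2]],"turn":[0,0,0,0,0]}' |tail -2
python3 go.py 350 -300 250 10.6
```

```text
wrist_force: [-0.6, -0.1, -0.6]
finger_gap: 0.0223
wrist_force: [-0.6, 0.1, -0.1]
finger_gap: 0.0447
wrist_force: [0.5, -0.3, -0.3]
finger_gap: 0.0452
travel [-7.113 -5.212 -2.326] turn 0.0 | tcp [502.5  18.  156.9] yaw 10.6 F [ 0.5 -0.3 -0.3] M [ 0.03 -0.03  0.01] gap 45.2 q6 1.26 t 29.35
```

```bash
python3 -m crank '{"travel":[[0,0,-0.5],[0,0,-1.2],[-0.7,-0.2,-1.8],[-1.6,-0.4,-2],[-2.5,-0.6,-2]],"turn":[0,0,0,0,0]}' >/dev/null
python3 -m crank '{"travel":[[-0.9,-0.6,0],[-1.8,-1.2,0],[-2.7,-1.8,0],[-3.6,-2.4,0],[-4.4,-3,0]],"turn":[0,0,0,0,0]}' >/dev/null
python3 -m crank '{"travel":[[-0.9,-0.4,0],[-1.8,-0.8,0],[-2.7,-1.2,0],[-3,-1.2,0],[-3,-1.2,0]],"turn":[0,0,0,0,0]}' >/dev/null
python3 go.py 350 -300 250 10.6
python3 - <<'E'
from h import *
d=read_camera("top");s=read_camera("scene")
q=proj(d,[.52,0,.06])[0].astype(int);p=proj(s,[.52,0,.06])[0].astype(int); print(p,q)
f=lambda im,p: cv2.resize(im[p[1]-45:p[1]+45,p[0]-40:p[0]+40],None,fx=5,fy=5,interpolation=2)
cv2.imwrite("pics/c7.png",np.hstack([f(s["image"],p),f(d["image"],q)])[:,:,::-1])
cv2.imwrite("pics/topF.png",d["image"][:,:,::-1])
E
```

```text
travel [ 2.776 -0.464 -0.361] turn -0.004 | tcp [ 388.2 -405.9  235.7] yaw 10.35 F [0.3 0.6 0.7] M [-0.1  -0.01 -0.01] gap 45.2 q6 0.44 t 30.6
[335 246] [333 250]
```

View pics/c7.png

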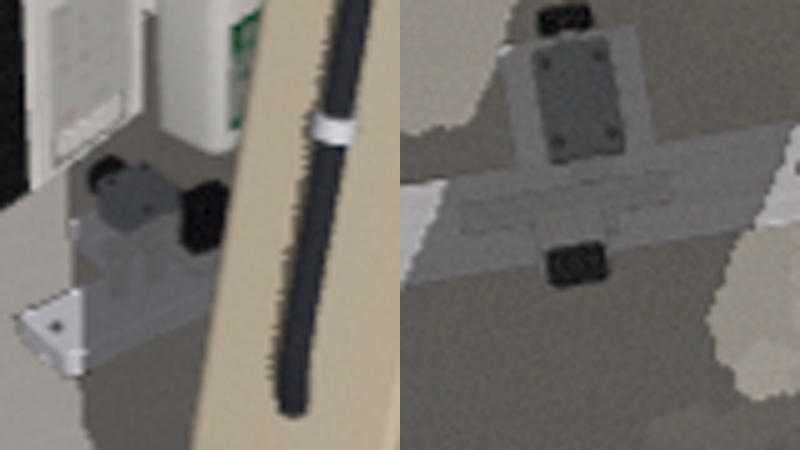

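The gauge stands over the bed, with the bar from about (306,247) to (347,242) px and the handle top near (328,258). Now the numbers.

Run:
```python
from h import *
c=read_camera("top")
S=np.array([530.8,3.8]); th=np.radians(10.6); R=np.array([[np.cos(th),-np.sin(th)],[np.sin(th),np.cos(th)]])
f=lambda uv,z:((cast(c,uv,z)[:,:2]*1000-S)@R).round(1)
k=lambda x,y:(293+(x-400)/5,205+y/5)
b=f([k(462,218),k(671,186)],.066); d=b[0]-b[1]
print("bar ends",b,b.mean(0),"len",np.hypot(*d),"yaw rel",np.degrees(np.arctan2(-d[0],d[1])))
g=c["image"].astype(int).sum(2); v,u=np.nonzero(g[250:266,318:338]<110)
P=f(np.c_[u+318,v+250],.106); print("handle",np.percentile(P,[1,99],axis=0),P.mean(0),"expect x-26 y14")
print("housing",f([k(532,42),k(604,36),k(624,152),k(552,163)],.054).mean(0))
print(get_state()["clock"])
```

```text
bar ends [[  2.6  64. ]
 [  1.5 -35.9]] [ 2.05 14.05] len 99.90605587250455 yaw rel -0.6308589643166427
handle [[-35.808   2.619]
 [-20.8    26.816]] [-28.19594595  14.74054054] expect x-26 y14
housing [51.125  0.45 ]
30.75
```

```bash
python3 -c "
from workcell import *
print(get_state()['wrist_force']); print(hand_in())"
```

```text
[-0.65672123  0.21764765  1.76706895]
the job is handed in; nothing more can be done
None
```

The gap takes leaf 3 but not leaf 4, so it is 8.9 mm wide (leaf 3's 8 mm plus 0.9 mm). The gauge now stands released on the bed with leaf 3 fully home in the gap, and the job was handed in at about 31 s.

**Trying the leaves:** I tried them from above in order, and leaves 1, 2 and 3 each went down to the bed with only a few newtons of contact. Leaf 4 bound in the mouth, with its tip about 45 mm above the table. It stopped there as the force rose to about 13 N, and I backed it out.

**Final placing:** I slid leaf 4's flank against the tongue to find the position along the gap. This showed I had been about 2.7 mm off centre. I corrected that, set leaf 3 down again and let go.

**Last checks (top view):**

| Check | Measured | Expected |
|---|---|---|
| Bar length at its proper height | 99.9 mm | 100 mm |
| Bar centre along the gap (y) | 14.05 mm | 14 mm |
| Yaw against the stop | −0.6° | 0° |
| Handle top (x) | about −28 mm | −26 mm |

**What disagreed or failed:**
- **Lean:** The handle reading means the gauge leans back slightly, about what leaf 3's 0.9 mm clearance allows. The bar also read about 2 to 3 mm off in x, in the same direction.
- **Side entry:** An earlier slide meant to find the position along the gap failed. It found no contact, because leaf 2 slid into the gap from the side. I slid it back out and then tried leaf 2 properly from above.

I did not deliberately touch any of the other things, but I did not check their positions in the final picture.

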